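Dispense one stone blank and slide it to the loading mark

ROBOT

A 6-joint arm with a two-finger parallel gripper is mounted at the origin on the work surface. World frame = base frame: x ahead of the robot, y to its left, z up, the work surface at z = 0. Lengths are in m, angles in degrees, forces in N, time in s.
With the tool pointing down it reaches from about 0.35 to 0.875 m from the base axis. Payload 4.2 kg.
Tool frame: the origin (TCP) lies midway between the tips of the shut fingers; the grasp point (between the pads) lies 19 mm behind it; z points along the fingers, y is the direction in which the jaws open and shut (so a half turn about z gives the same grasp; the last joint's range is limited). The gripper opens to 87 mm and grips with 3 to 60 N. Pads are 19 mm wide; open, the fingers measure 117 mm over their backs; the gripper's body (75 mm by 190 mm) begins 51 mm behind the grasp point.
Start: joints at [-56.975, 22.042, 0.453, 0, -68.411, -14.817], TCP at [0.195, -0.594, 0.223] pointing down, gripper open.
Joint ranges: [-179.83, 179.83], [-69.29, 118.12], [-61.27, 80.66], [-181.25, 117.63], [-171.15, -9.14], [-177.46, 177.46]. Speed limits (degrees/s): [159.86, 159.86, 180, 180, 180, 180].

INTERFACE

Orientations are given as a 3x3 rotation matrix whose columns are the frame's x, y, z axes.
In Python, from station import r gives the robot as it stands.
- The arm moves only by the tool carry_out, never from a script. Its argument "steps" is a list of rows, each a list of 2 entries, a list of its own where there are three numbers: the shift along the tool's x, y, z in cm, then the turn about the tool's z in degrees. In form: [[[x, y, z], twist], ...]. A call has 1 to 20 rows; each row is the pose to reach, as a shift and turn from the pose measured when the call began, along the tool's axes at that moment; what a row does not reach only later rows make up. A row lasts 1/10 s, in which the tool goes at most 50 mm and 8.59 degrees, less where a joint would pass 70% of its speed; a pose out of reach is approached as far as the arm can. A call with a gripper value outside its range is refused whole. "gripper" is the gripper's target within -1 to 1 (fully open at 1, half-way at 0, shut at -1), set as the call begins (left out, the last holds). The fingers move at their own pace and stop on an object; the grip force is fixed at half the most. Time passes only in rows, so rows that repeat a pose let the fingers close. It gives the time, the measured TCP pose, the force and the opening at its end, in the units of the state.
- r.sense(): the state, without advancing time (a new reading comes with each control period).
- r.capture(name): name is "scene" or "top" or "wrist"; returns the picture (384x512x3 uint8, red, green, blue); there is no depth.
- r.calibration(name): a dict with "camera_matrix" (3x3 intrinsics, pixels), "world_from_camera" (4x4, takes a point from camera to world coordinates). Camera axes: x right, y up, looking along -z (the intrinsics and any distortion apply to the point x, -y, -z); pixel columns grow to the right and rows downward; lengths in m; the calibration is good to about 2 mm. A picture is of the moment at which its call begins: read the wrist's pose just before it. calibration takes no time and is no camera call; for the wrist camera it gives the pose at the moment of the call.
- r.finish_job(): hands the job in, once; it reports no verdict.
Trained networks look in the newest picture that a camera, given by its name, has taken for a name from the list of things; names that differ only in an ending like _2 or _b are one class to them, and where a whole thing is asked for, a point or a joint stands for the part that bears it (a point fixed in the world has none). Each returns a list of dicts, best first, with "confidence" (0 to 1); they miss things now and then, are a little off and sometimes report something else, mostly with a low value. They report only what shows in the picture. A call takes as long as a camera call.
- r.cut_out(camera, target): "pixels" (384x512 bool, what is visible of it).
- r.place_of(camera, target): "centre" ([x, y, z] in m, in world coordinates, good to about 4 mm: a listed point, or the origin of a listed thing).
The state is a dict: "time_s": time; "joints": joint angles; "joint_velocities": joint speeds; "effort": joint torques, N m; "tcp_pos": TCP position; "ee_rot": TCP orientation; "wrist_force": force on the tool from outside, world axes, zero at the start; "moment": the same for the moment, N m; "gripper_width": opening from 0.0 (shut) to 1.0 (fully open).
Only numpy, scipy, OpenCV 4.12 (cv2) and the standard library are available. Lean on these libraries where they do the work, as an engineer would, in place of code of your own. Each camera call takes 0.05 s, during which the arm holds its last target. There are 200 camera calls.

TASK

Press the red plunger of the blue feeder all the way down, once, so that a single stone blank comes out, and let the plunger spring back up. Then nudge that blank aside with the fingertips, sliding it over the bench until it lies wholly inside the green round mark; do not lift it, and leave the other blanks in the feeder and the tools and vessels around where they are.

Things in the scene. Friction and masses are not known exactly. Their poses are not given: they have to be found in the camera images.
- feeder: Blue feeder fixed to the bench: a square magazine, 61 x 61 mm, 62 mm tall, open on top with a slit in front, holding a stack of four blanks; behind it a housing 61 mm wide, 60 mm tall, ending at x = +136 mm. Origin: on the bench under the magazine's axis; x axis points from the magazine to the plunger, z up. Outlet: a 15 mm high slot at bench level in the front wall (outer face at x = -30 mm).
- outlet (a point): Point on the bench in front of the feeder's slot (feeder x = -70 mm, y = 0), about where the centre of the ejected blank comes to lie, a little farther out after a fast press. A steel blade, 36 mm wide, 9 mm high, pushes it there and goes back in as the plunger rises.
- plunger (a joint): Travel of the plunger, m: 0 up (rest), 0.036 fully down. Spring-loaded upwards; with the blanks' friction it takes about 6 N to start and 8 to 13 N on the way down; the end stop is solid. It rises again by itself within a second when let go. The blade moves twice as far as the plunger.
- plunger_top (a point): Centre of the top face of the red round plunger cap, 38 mm diameter, 12 mm thick, 135 mm above the bench when up, at x = +85 mm, y = 0 of the feeder; it moves with the plunger, straight down. The stem stands in a dark collar whose top is 79 mm above the bench.
- blank_1: The lowest blank of the stack, the one that comes out: cream stone disc, 44 mm diameter, 12 mm thick, about 45 g. Origin: centre of its underside.
- blank_2: Second blank from below, the same disc; stays in the magazine (it drops to the bottom after the press).
- blank_3: Third blank from below, the same disc; stays in the magazine.
- blank_4: Top blank, the same disc; stays in the magazine.
- green_mark: Green round mark stuck flat on the bench, 100 mm diameter, flush (nothing to climb). Origin: its centre. It lies to the left or to the right of the feeder's outlet, the yellow one on the other side.
- yellow_mark: Yellow round mark, the same size and flush; not used. Origin: its centre.
- stone_tube: Standing hollow stone cylinder, 56 mm diameter, 85 mm tall, loose; leave alone. Origin: centre of its underside.
- bowl: White bowl, 84 mm across, 40 mm tall, loose; leave alone. Origin: centre of its underside.
- gouge: Hand tool with wooden handle, 200 mm long, lying flat to the left of the work, loose; leave alone. Its x axis runs along it.

How it is judged:
By the outcome, as a careful person would: the job done as asked, in the order asked, and still so for the second after the job is handed in, with the robot touching nothing.
It also fails if it takes over 45 s, if anything falls off the work surface, if the arm or the gripper's body presses on something with over 40 N, if the wrist force passes 120 N, or if a joint passes its speed limit or range.

## Working session

There is one attempt and no reset: what is moved stays moved. The work goes in short steps, Python scripts to look and compute and a tool call to move; the robot and the scene stay as the last step left them, time stands still between calls to the robot, and variables do not carry over. Pictures are saved under pics/ and viewed, about 8 in all and at most 12, crops included, and the job is handed in when it is done.

Besides the shell and the picture viewer there is one more tool, called after ">>>" as a command line: name --argument value ..., lists and objects as JSON in quotes. carry_out: Moves the arm, as the interface text tells. Its arguments: {"type":"object","properties":{"steps":{"type":"array","items":{"type":"array"}},"gripper":{"type":"number"}},"required":["steps"]}

```bash
mkdir -p pics; python3 - <<'E'
from station import r
import cv2,numpy as np
s=r.sense();print(s['time_s'],s['tcp_pos'],np.round(s['ee_rot'],3).tolist(),s['gripper_width'],s['wrist_force'])
for c in['top','scene']:
    im=r.capture(c);cv2.imwrite(f'pics/{c}0.png',im[...,::-1])
    for t in['feeder','plunger_top','outlet','green_mark','yellow_mark','stone_tube','bowl','gouge']:
        print(c,t,[(np.round(d['centre'],3).tolist(),round(d['confidence'],2)) for d in r.place_of(c,t)[:2]])
E
```

```text
0.0 [ 0.19512533 -0.5931147   0.22147071] [[-0.95, -0.312, -0.001], [-0.312, 0.95, 0.002], [0.0, 0.002, -1.0]] 1.00066814050742 [-0.67723937  0.68087367 -0.13820498]
top feeder [([0.585, 0.026, 0.001], 0.67)]
top plunger_top [([0.665, 0.046, 0.135], 0.73)]
top outlet [([0.664, 0.047, 0.132], 0.15)]
top green_mark [([0.465, 0.141, -0.002], 0.67)]
top yellow_mark [([0.519, -0.108, 0.002], 0.95)]
top stone_tube [([0.678, -0.087, -0.0], 0.87)]
top bowl [([0.643, 0.173, 0.002], 0.83)]
top gouge [([0.547, 0.287, -0.002], 0.8)]
scene feeder [([0.581, 0.027, -0.001], 0.71), ([0.646, 0.169, -0.002], 0.6)]
scene plunger_top [([0.671, 0.045, 0.134], 0.76)]
scene outlet [([0.515, 0.015, 0.003], 0.6)]
scene green_mark [([0.46, 0.147, -0.001], 0.63)]
scene yellow_mark [([0.52, -0.105, -0.002], 0.65)]
scene stone_tube [([0.681, -0.087, -0.002], 0.69), ([0.671, 0.049, 0.135], 0.33)]
scene bowl [([0.647, 0.17, -0.0], 0.95)]
scene gouge [([0.545, 0.296, 0.002], 0.95)]
```

View pics/top0.png

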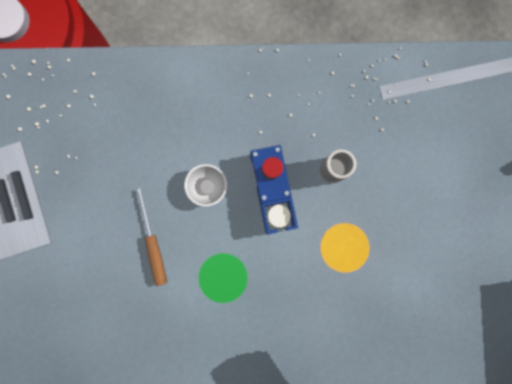

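View pics/scene0.png

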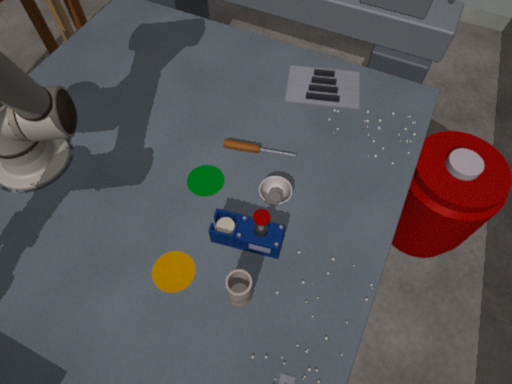

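The top view shows the red cap at about (272,168), blank stack at (279,216), green mark at (223,278) left of the outlet, bowl at (206,186) and tube at (341,165). The scene view agrees: cap (262,217), green (206,180). I'll triangulate the cap and mark by colour.

```bash
cat > h.py <<'E'
from station import r
import numpy as np,cv2
def ray(c,uv):
    k=r.calibration(c);K=np.array(k['camera_matrix']);T=np.array(k['world_from_camera'])
    d=np.linalg.inv(K)@[uv[0],uv[1],1];d=T[:3,:3]@[d[0],-d[1],-d[2]]
    return T[:3,3],d/np.linalg.norm(d)
def onplane(c,uv,z):
    o,d=ray(c,uv);return o+d*(z-o[2])/d[2]
def tri(rays):
    A=sum(np.eye(3)-np.outer(d,d) for o,d in rays);b=sum((np.eye(3)-np.outer(d,d))@o for o,d in rays)
    return np.linalg.solve(A,b)
def blob(im,f,box):
    x0,y0,x1,y1=box;m=np.zeros(im.shape[:2],bool);m[y0:y1,x0:x1]=f(im.astype(int))[y0:y1,x0:x1]
    n,l,s,c=cv2.connectedComponentsWithStats(m.astype(np.uint8));i=1+s[1:,4].argmax();return c[i],s[i,4]
def shift(p):
    s=r.sense();return np.array(s['ee_rot']).T@(np.array(p)-s['tcp_pos'])*100
E
python3 - <<'E'
from h import *
red=lambda i:(i[...,0]>110)&(i[...,1]<60)&(i[...,2]<60)
grn=lambda i:(i[...,1]>90)&(i[...,0]<70)&(i[...,2]<90)
crm=lambda i:(i[...,0]>180)&(i[...,1]>165)&(i[...,2]>130)
blu=lambda i:(i[...,2]>90)&(i[...,0]<60)&(i[...,1]<90)
t=cv2.imread('pics/top0.png')[...,::-1];s=cv2.imread('pics/scene0.png')[...,::-1]
R={}
for n,f,b1,b2,z in[('cap',red,(240,140,300,200),(240,200,285,240),.13),('green',grn,(180,240,260,320),(170,150,240,210),0),('blank',crm,(262,200,295,232),(212,212,240,235),.05)]:
    a,na=blob(t,f,b1);b,nb=blob(s,f,b2)
    p=tri([ray('top',a),ray('scene',b)]);R[n]=p
    print(n,a,na,b,nb,p.round(4),onplane('top',a,z).round(4),onplane('scene',b,z).round(4))
print('shift to cap above',shift([*R['cap'][:2],.16]))
E
```

```text
cap [271.87188612 167.65836299] 281 [261.06190476 216.36190476] 210 [0.6659 0.0469 0.1292] [0.6647 0.0463 0.13  ] [0.6671 0.0473 0.13  ]
green [222.57725948 277.86180758] 1715 [205.3322884  180.16718913] 957 [ 0.4601  0.1448 -0.0025] [0.4593 0.144  0.    ] [0.4622 0.1442 0.    ]Traceback (most recent call last):
  File "<stdin>", line 9, in <module>
  File "h.py", line 14, in blob
    n,l,s,c=cv2.connectedComponentsWithStats(m.astype(np.uint8));i=1+s[1:,4].argmax();return c[i],s[i,4]
                                                                     ~~~~~~~~~~~~~~^^
ValueError: attempt to get argmax of an empty sequence
```

>>> carry_out --steps '[[[-4, 2.9, 0], 0], [[-8, 5.7, 0], 0], [[-12, 8.6, 0], 0], [[-16, 11.4, 0], 0], [[-20, 14.3, 0], 0], [[-24, 17.1, 0], 0], [[-28, 20, 0], 0], [[-32, 22.8, 0], 0], [[-36, 25.7, 0], 0], [[-40, 28.5, 0], 0], [[-44, 31.4, 0], 0], [[-48, 34.2, 0], 0], [[-52, 37.1, 0], 0], [[-56, 39.9, 0], 0], [[-60, 42.8, 1], 0], [[-63, 44.9, 2], 0], [[-64.7, 46.1, 4], 0], [[-64.7, 46.1, 5], 0], [[-64.7, 46.1, 5.5], 0], [[-64.7, 46.1, 5.5], 0]]' --gripper -1

```text
time_s: 2.9
tcp_pos: [0.6651, 0.0455, 0.1671]
ee_rot: [[-0.95, -0.312, -0.001], [-0.312, 0.95, -0.001], [0.002, -0.0, -1.0]]
wrist_force: [-0.6, -0.4, -0.1]
gripper_width: -0.002
```

>>> carry_out --steps '[[[0, 0.1, 1.5], 0], [[0, 0.1, 2.6], 0], [[0, 0.1, 3.0], 0], [[0, 0.1, 3.3], 0], [[0, 0.1, 3.6], 0], [[0, 0.1, 3.9], 0], [[0, 0.1, 4.2], 0], [[0, 0.1, 4.5], 0], [[0, 0.1, 4.8], 0], [[0, 0.1, 5.1], 0], [[0, 0.1, 5.4], 0], [[0, 0.1, 5.7], 0], [[0, 0.1, 6.0], 0], [[0, 0.1, 6.3], 0], [[0, 0.1, 6.5], 0], [[0, 0.1, 6.6], 0], [[0, 0.1, 6.6], 0], [[0, 0.1, 6.6], 0]]'

```text
time_s: 4.7
tcp_pos: [0.6644, 0.0457, 0.1048]
ee_rot: [[-0.95, -0.312, -0.001], [-0.312, 0.95, -0.002], [0.001, -0.002, -1.0]]
wrist_force: [-5.7, -0.2, 11.7]
gripper_width: 0.004
```

>>> carry_out --steps '[[[0, 0, 0.3], 0], [[0, 0, 0.5], 0], [[0, 0, 0.7], 0], [[0, 0, 0.9], 0], [[0, 0, 0.9], 0], [[0, 0, 0.9], 0]]'

```text
time_s: 5.3
tcp_pos: [0.6644, 0.0456, 0.0994]
ee_rot: [[-0.95, -0.313, 0.001], [-0.313, 0.95, -0.002], [0.0, -0.002, -1.0]]
wrist_force: [-6.7, 1.5, 11.4]
gripper_width: 0.003
```

>>> carry_out --steps '[[[0, 0, 0.2], 0], [[0, 0, 0.4], 0], [[0, 0, 0.5], 0], [[0, 0, 0.5], 0], [[0, 0, 0.5], 0]]'

```text
time_s: 5.8
tcp_pos: [0.6644, 0.0456, 0.0994]
ee_rot: [[-0.949, -0.314, 0.002], [-0.314, 0.949, -0.003], [-0.001, -0.003, -1.0]]
wrist_force: [-8.9, 0.4, 15.3]
gripper_width: 0.008
```

>>> carry_out --steps '[[[0, 0, 0.5], 0], [[0, 0, 0.8], 0], [[0, 0, 1.2], 0], [[0, 0, 1.2], 0], [[0, 0, 1.2], 0]]'

```text
time_s: 6.3
tcp_pos: [0.6646, 0.0456, 0.0991]
ee_rot: [[-0.948, -0.317, 0.007], [-0.317, 0.948, -0.004], [-0.005, -0.006, -1.0]]
wrist_force: [-19.7, 3.4, 40.6]
gripper_width: 0.005
```

```bash
python3 - <<'E'
from h import *
for c in['top','scene']:
    im=r.capture(c);cv2.imwrite(f'pics/{c}1.png',im[...,::-1])
a=cv2.imread('pics/top1.png')[140:310,170:340];b=cv2.imread('pics/scene1.png')[130:300,150:320]
cv2.imwrite('pics/c1.png',cv2.resize(np.hstack([a,b]),(800,400),interpolation=cv2.INTER_CUBIC))
E
```

```text
(no output)
```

View pics/c1.png

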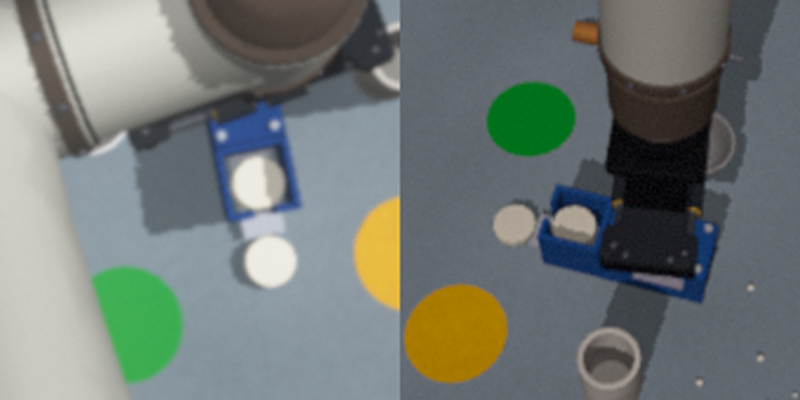

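The crop shows the end stop reached (force rises to 40 N without travel): one blank is out at about (270,261) in the left crop, with the blade behind it. I'll rise straight up.

>>> carry_out --steps '[[[0, 0, -0.5], 0], [[0, 0, -1.5], 0], [[0, 0, -3], 0], [[0, 0, -5], 0], [[0, 0, -7], 0], [[0, 0, -9], 0], [[0, 0, -11], 0], [[0, 0, -12], 0], [[0, 0, -12], 0], [[0, 0, -12], 0]]'

```text
time_s: 7.4
tcp_pos: [0.6634, 0.0461, 0.2179]
ee_rot: [[-0.948, -0.317, 0.005], [-0.317, 0.948, -0.004], [-0.004, -0.006, -1.0]]
wrist_force: [0.5, 0.4, -1.0]
gripper_width: 0.005
```

```bash
python3 - <<'E'
from h import *
s=r.sense();print(s['time_s'],s['tcp_pos'],s['joints'])
crm=lambda i:(i[...,0]>150)&(i[...,1]>140)&(i[...,2]>110)
for c,b,z in[('top',(270,236,300,270),.012),('scene',(185,212,208,238),.012)]:
    im=r.capture(c);cv2.imwrite(f'pics/{c}2.png',im[...,::-1])
    a,n=blob(im,crm,b);print(c,a,n,onplane(c,a,z))
    print([(np.round(d['centre'],3).tolist(),round(d['confidence'],2)) for d in r.place_of(c,'blank_1')[:3]],[(np.round(d['centre'],3).tolist(),round(d['confidence'],2)) for d in r.place_of(c,'plunger_top')[:2]])
a=cv2.imread('pics/top2.png')[140:310,170:340];b=cv2.imread('pics/scene2.png')[130:300,150:320]
cv2.imwrite('pics/c2.png',cv2.resize(np.hstack([a,b]),(800,400),interpolation=cv2.INTER_CUBIC))
E
```

```text
7.4 [0.6633732  0.04613738 0.21794925] [ 18.03893208  25.97983434   5.88376332   0.34999588 -69.691033
 -89.6741983 ]
top [285.22321429 250.31026786] 448 [0.51292171 0.01641517 0.012     ]
[([0.577, 0.028, 0.026], 0.89), ([0.51, 0.017, -0.002], 0.6), ([0.587, 0.035, -0.002], 0.39)] []
scene [197.98617512 224.92165899] 217 [0.51479652 0.01718328 0.012     ]
[([0.517, 0.02, -0.004], 0.67), ([0.578, 0.024, 0.031], 0.53)] [([0.579, 0.028, 0.028], 0.73), ([0.668, 0.049, 0.134], 0.41)]
```

View pics/c2.png

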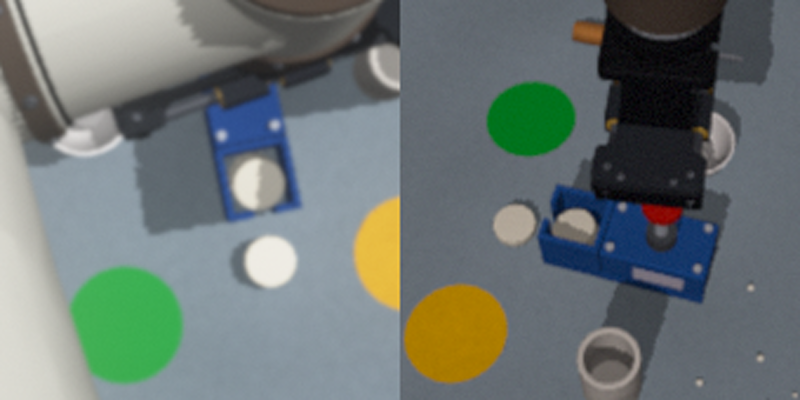

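The plunger is back up and the blade is in. One blank lies at (0.5135, 0.0165) by both views, with the next one in the magazine. I'll turn the jaws across the push direction, part-open as a V, and go behind the blank.

>>> carry_out --steps '[[[2, -0.5, 0], -8], [[4, -1, 0], -16], [[6, -1.5, 0], -24], [[8, -2, 0], -32], [[10, -2.5, 0], -40], [[12, -3, 0], -48], [[14, -3.4, 0], -56], [[14.75, -3.5, 0], -64], [[14.75, -3.5, 2], -72], [[14.75, -3.5, 4], -80], [[14.75, -3.5, 7], -88], [[14.75, -3.5, 10], -94], [[14.75, -3.5, 12], -94], [[14.75, -3.5, 12], -94], [[14.75, -3.5, 12], -94]]' --gripper -0.55

```text
time_s: 9.2
tcp_pos: [0.5358, -0.0345, 0.0983]
ee_rot: [[0.383, -0.924, 0.006], [-0.924, -0.383, -0.005], [0.007, -0.003, -1.0]]
wrist_force: [0.1, -0.9, 0.4]
gripper_width: 0.229
```

```bash
python3 - <<'E'
from h import *
s=r.sense();R=np.array(s['ee_rot']);print(s['tcp_pos'],R.round(3).tolist(),s['gripper_width'])
b=np.array([.5135,.0165]);g=np.array([.4605,.1445]);d=(g-b)/np.linalg.norm(g-b);print(d)
for z in (.09,.005):print('start',shift([*(b-.055*d),z]))
print('contact',shift([*(b-.029*d),.005]),'end',shift([*(g-.029*d),.005]))
im=r.capture('scene');cv2.imwrite('pics/c3.png',cv2.resize(im[130:300,130:330,::-1],(800,600)))
E
```

```text
[ 0.53582244 -0.03448798  0.09827583] [[0.383, -0.924, 0.006], [-0.924, -0.383, -0.005], [0.007, -0.003, -1.0]] 0.22881593616665874
[-0.3825643   0.92392887]
start [-0.0707487   0.1144358   0.82674526]
start [-0.13023001  0.14168778  9.32649345]
contact [-2.73016602  0.14033155  9.30830342] end [-16.58370541   0.13310496   9.21137942]
```

View pics/c3.png

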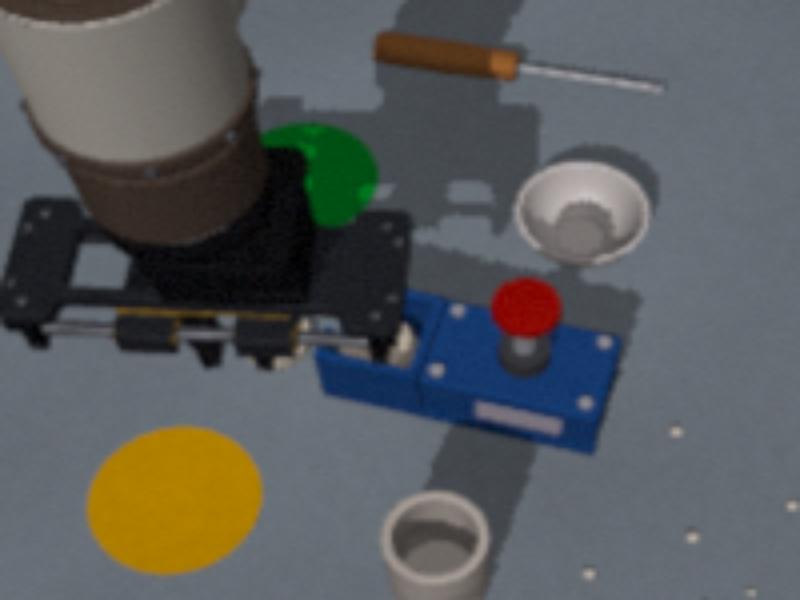

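The jaws sit behind the blank, with the body overhanging the magazine (calculated clearance about 14 mm). I'll descend gently while watching the force.

>>> carry_out --steps '[[[0, 0.1, 2], 0], [[-0.1, 0.1, 4], 0], [[-0.1, 0.1, 6], 0], [[-0.1, 0.1, 7.2], 0], [[-0.1, 0.1, 7.8], 0], [[-0.1, 0.1, 8.2], 0], [[-0.1, 0.1, 8.6], 0], [[-0.1, 0.1, 8.9], 0], [[-0.1, 0.1, 9.1], 0], [[-0.1, 0.1, 9.1], 0]]'

```text
time_s: 10.25
tcp_pos: [0.5358, -0.0343, 0.008]
ee_rot: [[0.383, -0.924, 0.008], [-0.924, -0.383, -0.005], [0.007, -0.005, -1.0]]
wrist_force: [0.5, 0.3, 1.0]
gripper_width: 0.226
```

>>> carry_out --steps '[[[-0.6, 0.1, 0.1], 0], [[-1.2, 0.1, 0.1], 0], [[-1.7, 0.1, 0.1], 0], [[-2.2, 0.1, 0.1], 0], [[-2.6, 0.1, 0.1], 0], [[-3.0, 0.1, 0.1], 0], [[-3.5, 0.1, 0.1], 0], [[-4, 0.1, 0.1], 0], [[-4.6, 0.1, 0.1], 0], [[-5.2, 0.1, 0.1], 0], [[-5.8, 0.1, 0.1], 0], [[-6.4, 0.1, 0.1], 0], [[-7, 0.1, 0.1], 0], [[-7.6, 0.1, 0.1], 0], [[-8.2, 0.1, 0.1], 0], [[-8.8, 0.1, 0.1], 0], [[-9.4, 0.1, 0.1], 0], [[-9.9, 0.1, 0.1], 0], [[-10.3, 0.1, 0.1], 0], [[-10.5, 0.1, 0.1], 0]]'

```text
time_s: 12.25
tcp_pos: [0.4945, 0.0627, 0.0063]
ee_rot: [[0.383, -0.924, 0.008], [-0.924, -0.383, -0.005], [0.007, -0.005, -1.0]]
wrist_force: [1.9, -1.2, 1.0]
gripper_width: 0.226
```

```bash
python3 - <<'E'
from h import *
for c in['scene','top','wrist']:
    im=r.capture(c);cv2.imwrite(f'pics/{c}4.png',im[...,::-1])
    print(c,[(np.round(d['centre'],3).tolist(),round(d['confidence'],2)) for d in r.place_of(c,'blank_1')[:3]])
a=cv2.imread('pics/scene4.png')[130:260,130:330];w=cv2.imread('pics/wrist4.png')
cv2.imwrite('pics/c4.png',np.hstack([cv2.resize(a,(400,300)),cv2.resize(w,(400,300))]))
g=np.array([.4605,.1445]);d=np.array([-.3826,.9239]);print('end',shift([*(g-.029*d),.006]))
E
```

```text
scene [([0.576, 0.027, 0.029], 0.55), ([0.483, 0.09, -0.004], 0.5)]
top [([0.577, 0.029, 0.029], 0.7), ([0.584, 0.028, 0.019], 0.61), ([0.59, 0.033, 0.002], 0.52)]
wrist [([0.482, 0.09, -0.0], 0.8), ([0.58, 0.032, 0.028], 0.72)]
end [-6.00157476e+00 -4.38616635e-03 -3.14967749e-02]
```

View pics/c4.png

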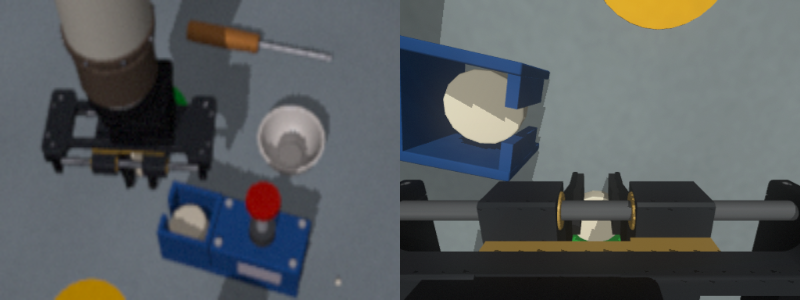

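The wrist view shows the blank held in the V between the fingertips at about (596,215), with the green just ahead. Both views put it at (0.4825, 0.090), as computed, so I'll push the last 6 cm.

>>> carry_out --steps '[[[-0.5, 0, 0], 0], [[-1, 0, 0], 0], [[-1.5, 0, 0], 0], [[-2, 0, 0], 0], [[-2.5, 0, 0], 0], [[-3, 0, 0], 0], [[-3.5, 0, 0], 0], [[-4, 0, 0], 0], [[-4.5, 0, 0], 0], [[-5, 0, 0], 0], [[-5.4, 0, 0], 0], [[-5.7, 0, 0], 0], [[-5.9, 0, 0], 0], [[-6, 0, 0], 0], [[-6, 0, 0], 0], [[-6, 0, 0], 0]]'

```text
time_s: 14.15
tcp_pos: [0.4715, 0.1177, 0.0056]
ee_rot: [[0.383, -0.924, 0.007], [-0.924, -0.383, -0.005], [0.007, -0.005, -1.0]]
wrist_force: [0.1, -0.2, -0.4]
gripper_width: 0.224
```

>>> carry_out --steps '[[[0.5, 0, 0], 0], [[1.5, 0, 0], 0], [[2.5, 0, -1], 0], [[3, 0, -4], 0], [[3, 0, -8], 0], [[3, 0, -12], 0], [[2, -4, -16], 0], [[2, -8, -18], 0], [[2, -12, -18], 0], [[2, -16, -18], 0], [[4, -16, -18], 0], [[8, -16, -18], 0], [[12, -16, -18], 0], [[16, -16, -18], 0], [[20, -16, -18], 0], [[24, -16, -18], 0], [[26, -16, -18], 0], [[26, -16, -18], 0]]'

```text
time_s: 15.95
tcp_pos: [0.7177, -0.0644, 0.188]
ee_rot: [[0.378, -0.926, 0.007], [-0.926, -0.378, -0.005], [0.007, -0.004, -1.0]]
wrist_force: [-0.2, 0.1, -0.8]
gripper_width: 0.226
```

```bash
python3 - <<'E'
from h import *
crm=lambda i:(i[...,0]>150)&(i[...,1]>140)&(i[...,2]>110)
for c,b in[('top',(195,250,250,305)),('scene',(180,155,232,205))]:
    im=r.capture(c);cv2.imwrite(f'pics/{c}5.png',im[...,::-1])
    try:
        a,n=blob(im,crm,b);print(c,a,n,onplane(c,a,.012))
    except Exception as e:print(c,e)
    for t in['blank_1','bowl','stone_tube','gouge']:print(c,t,[(np.round(d['centre'],3).tolist(),round(d['confidence'],2)) for d in r.place_of(c,t)[:2]])
a=cv2.imread('pics/scene5.png')[130:300,130:330];w=cv2.imread('pics/top5.png')[140:310,150:350]
cv2.imwrite('pics/c5.png',np.hstack([cv2.resize(a,(400,340)),cv2.resize(w,(400,340))]))
E
```

```text
top [243.94957983 274.99831933] 595 [0.46536692 0.10039504 0.012     ]
top blank_1 [([0.46, 0.143, -0.003], 0.6)]
top bowl [([0.647, 0.171, 0.004], 0.74)]
top stone_tube [([0.674, -0.091, -0.002], 0.81)]
top gouge [([0.546, 0.289, 0.001], 0.73), ([0.456, 0.144, -0.003], 0.47)]
scene [204.54385965 177.61988304] 171 [0.46149943 0.14395127 0.012     ]
scene blank_1 [([0.459, 0.147, -0.003], 0.56), ([0.578, 0.028, 0.03], 0.45)]
scene bowl []
scene stone_tube [([0.682, -0.087, 0.001], 0.7), ([0.459, 0.145, -0.002], 0.36)]
scene gouge []
```

View pics/c5.png

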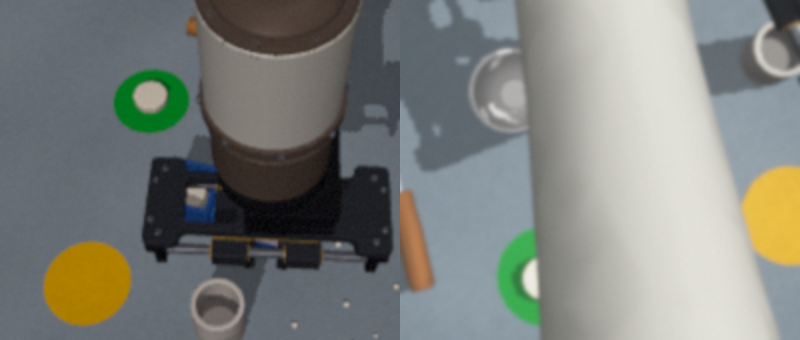

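The blank lies centred in the green mark, at about (150,97) in the scene crop, with green all round it. Nothing else has moved and the arm is clear.

```bash
python3 -c "
from station import r
print(r.finish_job())"
```

```text
the job is handed in; nothing more can be done
None
```

I handed the job in at about 16 s. One blank was ejected and now lies inside the green mark; no verdict was reported.

- **Press:** I pushed the plunger to its end stop once. Travel stopped at 0.099 m while the force rose to about 40 N on the fingertips. The pictures then showed one blank out, the plunger back up and the blade back in.
- **Push:** I slid the blank about 14 cm along the bench with the part-open fingertips behind it, without lifting it. I then backed off and raised the arm clear.
- **Blank position:** The scene camera put the blank at (0.461, 0.144), against the mark's centre at (0.4605, 0.1445). The networks agreed from both views to within about 4 mm, against a margin of 28 mm.
- **Other objects:** The bowl, tube and gouge read the same as at the start, within the networks' error (top view for all three, scene view for the tube).
- **Check that failed:** My colour measurement of the blank in the last top view disagreed, at (0.465, 0.100). The arm hid half the mark there and the measurement caught the arm, so I discarded it. In the last scene view the bowl and gouge were also hidden or not detected.

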